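# Hold a test probe square on the red contact of a sloping test box

## Robot

A 6-joint arm with a two-finger parallel gripper is mounted at the origin on a cart in front of the work surface, level with it; the furniture and walls round the work are solid. World frame = base frame: x ahead of the robot, y to its left, z up, the work surface at z = 0. Lengths are in m, angles in degrees, forces in N, time in s.
With the tool pointing down it reaches from about 0.25 to 0.725 m from the base axis. Payload 9.7 kg.
Tool frame: the origin (TCP) lies at the centre of the arm's flange, where the gripper is bolted on; the fingertips stand 173 mm ahead of it and the grasp point (between the pads) lies 155 mm ahead of it; z points along the fingers, y is the line along which they close (so a half turn about z gives the same grasp; the last joint's range is limited). The gripper opens to 85 mm and grips with 20 to 120 N. Pads are 22 mm wide; open, the fingers measure 114 mm over their backs; the gripper's body (76 mm by 85 mm) begins 54 mm behind the grasp point. The pads swing forward as they close: fully open they stand 13 mm farther back than shut.
Start: joints at [71.391, 4.979, 10.078, 95.1, 0, 90], TCP at [0.176, 0.521, 0.405] pointing down, gripper open.
Joint ranges: [-179.16, 179.16], [-48.56, 103.87], [-65.8, 70.77], [-126.05, 130.52], [-82.76, 87.17], [-180, 180]. Speed limits (degrees/s): [127.2, 127.2, 147.25, 180, 180, 180].

## Interface

Orientations are given as [roll, pitch, yaw] about the fixed x, y, z axes, in that order (R = Rz(yaw) Ry(pitch) Rx(roll)).
In Python, from workcell import monitor, camera, get_calibration, bot gives the robot as it stands.
- The arm moves only by the tool carry_out, never from a script. Its argument "targets" is text: rows parted by semicolons, each of 7 numbers parted by spaces: the shift along the tool's x, y, z in units of 0.04 m (1.0 is 0.04 m), then the turn, a rotation vector about the tool's x, y, z in units of 0.1 rad (1.0 is 0.1 rad), then the opening, from -1 (shut) to 1 (fully open), so that 0 is half open. A call has exactly 8 rows; each row shifts and turns the commanded pose from where the row before left it, along the tool's axes as they then stand; what a row does not reach is not made up. A row lasts 1/12 s, in which the tool goes at most 41.7 mm and 7.16 degrees, less where a joint would pass 70% of its speed; a pose out of reach is approached as far as the arm can. A call with a number of a shift or a turn outside -1 to 1 is refused whole. A call with a gripper value outside its range is refused whole. The fingers move at their own pace and stop on an object; "newtons" is the grip in N (left out, the last holds). Time passes only in rows, so rows that do not move let the fingers close, or fill a call up. It gives the time, the measured TCP pose, the force, the opening and the grip force at its end, in the units of the state.
- monitor.get_obs(): the state, without advancing time (a new reading comes with each control period).
- camera(name): name is "scene" or "side" or "wrist"; returns the picture (400x640x3 uint8, red, green, blue); there is no depth.
- get_calibration(name): a dict with "fx", "fy", "cx", "cy" (pixels), "view" (4x4, takes a point from world to camera coordinates). Camera axes: x right, y down, z forward; pixel columns grow to the right and rows downward; lengths in m; the calibration is good to about 2 mm. A picture is of the moment at which its call begins: read the wrist's pose just before it. get_calibration takes no time and is no camera call; for the wrist camera it gives the pose at the moment of the call.
- bot.job_done(): hands the job in; it is judged then, once.
The state is a dict: "time": time; "q": joint angles; "qd": joint speeds; "joint_efforts": joint torques, N m; "ee_pos": TCP position; "tcp_rot": TCP orientation; "wrist_force": force on the tool from outside, world axes, zero at the start; "torque": the same for the moment, N m; "opening": finger opening in m; "grasp_force": force on a finger pad.
Only numpy, scipy, OpenCV 4.12 (cv2) and the standard library are available. Lean on these libraries where they do the work, as an engineer would, in place of code of your own. Each camera call takes 0.05 s, during which the arm holds its last target. There are 200 camera calls.

## Task

Slide the grey cover of the sloping test box fully open; then take the red test probe out of its holder and press its tip on the brass contact with the red ring, with the probe square to the sloping panel and so lightly that its spring tip is pushed in about half-way, not to its stop. Finish while still holding the probe in the gripper like that, steady, with the cover open; never touch the blue-ringed contact and leave everything else on the bench where it is.

Things in the scene. Friction and masses are not known exactly. Their poses are not given: they have to be found in the camera images.
- cover (a joint): How far the flat grey cover of the test box is slid open, in m: 0 closed over the well, 0.080 fully open against its stop. It slides along the box's own +y (to the left of someone facing the box), parallel to the bench, with about 2 N of friction, and stays where it is left.
- cover_rib (a point): Middle of the top of the black finger rib on the cover: 12 mm wide (along y), 44 mm long (up the slope), 22 mm tall above the cover plate; pinch it across the 12 mm, or push it. The point moves with the cover. z is the outward normal of the sloping panel (15 degrees from vertical, leaning to the box's front), x up the slope, y the way the cover opens.
- case: Test box fixed to the bench: blue wedge, grey top sloping 15 degrees down to its front; 120 (x) x 190 (y) mm, 40 mm high in front, 72 at the back. Origin at the centre of its underside, x to the back, y along the slide, z up. The contacts lie in a well (76 x 60 mm, 6 deep) centred at y = -45 mm, under the cover (84 x 70 mm) until it is open. Guide rails beside the well rise 13 mm above its floor.
- red_spot (a point): Centre of the top of the brass contact disc (16 mm across) with the red ring (26 mm across) round it, in the well; the disc is parallel to the sloping panel and stands 3 mm above the well's floor, half-way up the slope. Left or right one of the two, 38 mm apart. Axes as those of the case (not sloped).
- blue_spot (a point): The same for the contact with the blue ring, which must not be touched.
- red_contact: The red-ringed contact itself: rigid; origin 3 mm under red_spot.
- blue_contact: The blue-ringed contact itself: rigid.
- holder: Black block 60 x 60 x 48 mm, fixed to the bench, with an upright 11 mm hole right through its middle in which the probe stands; origin at the centre of its underside.
- probe: Cordless test probe, 140 mm long, 70 g, loose and upright in the holder, tip down. Origin at the end of the relaxed tip, z up along the probe. Steel tip 5 mm across up to 14 mm from the origin, barrel 8 mm to 45, red guard flange 22 mm to 50 (rests on the holder), round red handle 14 mm to 130 (grip here), clear dome to 140. Origin starts 3 mm above the bench: raise it 50 mm to leave the holder.
- probe_tip (a joint): How far the probe's spring tip is pushed in, in m: 0 relaxed, 0.012 at its stop. The spring gives about 1 N when it begins to move and 5 N at the stop (0.35 N per mm).
- probe_point (a point): The very end of the probe's spring tip; it moves in with the tip.
- ins_tape: Roll of black tape, 62 mm across, 19 mm high, lying loose behind the work; a bystander. Origin at the centre of its underside.
- hex_key: Dark hex key, 37 x 119 x 9 mm, lying loose to the left of the box; a bystander. Origin at the centre of its underside.
- grease_tin: Yellow, white and blue tin, 68 mm across, 69 mm high, standing loose behind the holder; a bystander. Origin at the centre of its underside.
- tape_measure: Yellow tape measure, 39 x 79 x 66 mm, loose on the right; a bystander. Origin at the centre of its underside.
- marker: Red and white marker pen, 135 mm long, loose on the right; a bystander. Origin at the centre of its underside.
There are look-alikes about, which are no part of the job. There is more than one size of the holder; the one meant has the size given above.

How it is judged (in metres and radians):
On the way, in this order (a step that is already met when the one before it is completed fails the run):
1. the cover is slid fully open (within 6 mm of its stop), with the probe still in its holder (value of joint cover above 0.074 m and height (world z) of probe below 0.02 m), for 0.2 s.
2. the probe is lifted clear of the holder by the gripper (height (world z) of probe above 0.054 m and contact force between the fingers and probe above 1 N), for 0.1 s.
3. the tip presses the red-ringed contact, square to the panel and lightly (distance between probe_point and red_spot below 0.009 m and angle between the z axis of probe and the z axis of cover_rib, either way round below 0.14 rad and contact force between probe and red_contact between 0.7 and 7 N and value of joint probe_tip between 0.001 and 0.011 m), for 0.3 s.
At the end, for the whole second after the job is handed in: Gripper still holds the probe, steady (<20 mm/s), within 8 degrees of square to the panel, tip within 9 mm of the red-ringed contact's middle, pressing with 0.7 to 7 N, spring tip in by 1 to 11 mm; it touches neither box nor holder; cover within 6 mm of its open stop (all of step 3 and value of joint cover above 0.074 m and contact force between the fingers and probe above 1 N and linear speed of probe below 0.02 m/s and contact force between probe and case below 0.3 N and contact force between probe and holder below 0.3 N); the arm keeps its last pose, push and grip.
It fails at once if the blue-ringed contact is touched (contact force between any of probe, the arm, the fingers and blue_contact above 0.3 N).
It fails at once if the red-ringed contact is pressed hard (over 15 N) (contact force between anything else and red_contact above 15 N).
It fails at once if a bystander (tape roll, hex key, tin, tape measure, marker) is moved by more than 30 mm (distance of any of ins_tape, hex_key, grease_tin, tape_measure, marker from where it was at the start of the episode above 0.03 m).
It also fails if it takes over 58 s, if anything falls off the work surface, if the arm or the gripper's body presses on something with over 40 N, if the wrist force passes 120 N, or if a joint passes its speed limit or range.

## Working session

There is one attempt and no reset: what is moved stays moved. The work goes in short steps, Python scripts to look and compute and a tool call to move; the robot and the scene stay as the last step left them, time stands still between calls to the robot, and variables do not carry over. Pictures are saved under pics/ and viewed, at most 10 in all, crops included, and the job is handed in when it is done.

Besides the shell and the picture viewer there is one more tool, called after "Emit:" as name(argument=value, ...), one argument or row to a line, values as JSON. carry_out: Moves the arm, as the interface text tells. Shifts and turns lie within -1 to 1; 1 stands for 0.04 m of shift or 0.1 rad of turn. Its arguments: {"type":"object","properties":{"targets":{"type":"string"},"newtons":{"type":"number"}},"required":["targets"]}

```bash
mkdir -p pics; ls; python3 - <<'E'
from workcell import monitor,camera,get_calibration
import cv2,numpy as np
print(monitor.get_obs())
for n in("scene","side","wrist"):
    c=get_calibration(n);im=camera(n);cv2.imwrite(f"pics/{n}0.png",im[:,:,::-1]);print(n,c['fx'],c['cx'],c['cy'],np.round(c['view'],4).tolist())
E
```

```text
pics
{'time': 0.0, 'q': array([ 7.13898607e+01,  5.01166207e+00,  1.00361172e+01,  9.50994405e+01,
       -7.06017974e-04,  9.00005536e+01]), 'qd': array([ 0.05673514, -0.08738918,  0.00730217,  0.06183213,  0.09607069,
       -0.02061209]), 'joint_efforts': array([ 1.02644317e-04, -5.20386600e+01,  4.64805400e+01,  1.63963489e-02,
        8.19181105e-05,  8.22459242e-06]), 'ee_pos': array([0.1755241 , 0.52124985, 0.40399242]), 'tcp_rot': array([-1.79925015e+02,  7.06741954e-04,  1.61389308e+02]), 'wrist_force': array([-0.72960931, -0.72023592, -0.41707533]), 'torque': array([-0.03666301,  0.02264808,  0.01599713]), 'grasp_force': 0.0, 'opening': 0.08533929346068016}
scene 456.08528511861357 316.9103472741825 197.39793838629407 [[0.8886, -0.4587, -0.0015, -0.5327], [-0.1926, -0.3702, -0.9088, 0.1613], [0.4163, 0.8078, -0.4173, 1.2612], [0.0, 0.0, 0.0, 1.0]]
side 378.3752107758679 320.4263755456791 196.69655997979453 [[0.9992, 0.034, -0.022, -0.5674], [-0.0068, -0.3941, -0.919, 0.0548], [-0.0399, 0.9184, -0.3935, 1.3403], [0.0, 0.0, 0.0, 1.0]]
wrist 304.4344554624969 321.07958180288495 196.78542330249027 [[0.3181, 0.948, -0.0009, -0.5496], [0.8982, -0.3011, 0.3204, -0.041], [0.3035, -0.1027, -0.9473, 0.3793], [0.0, 0.0, 0.0, 1.0]]
```

View pics/scene0.png

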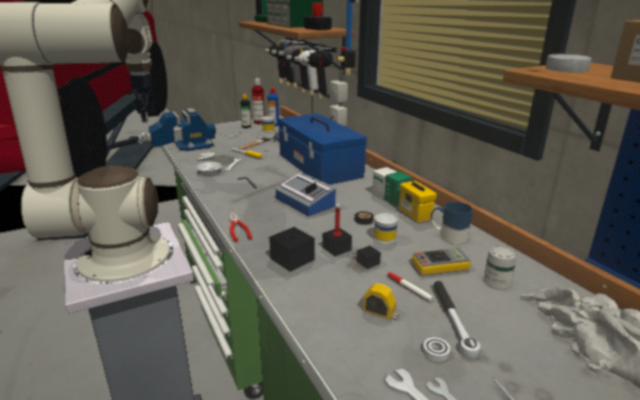

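View pics/side0.png

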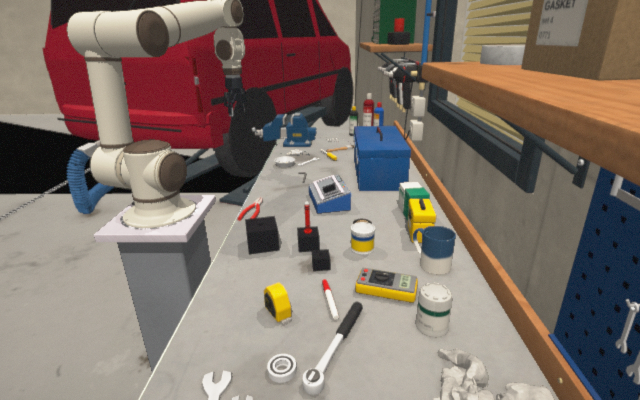

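The scene view shows the box at about (306,193), the probe and holder at (337,235) and the tin at (384,228). In the side view the box is at (330,192) and the probe is at (308,225). Next I'll triangulate rough positions and enlarge the box.

```bash
cat > h.py <<'E'
import numpy as np,cv2
from scipy.spatial.transform import Rotation as R
def ray(c,u,v):
    V=np.array(c['view']);d=V[:3,:3].T@np.array([(u-c['cx'])/c['fx'],(v-c['cy'])/c['fy'],1.])
    return -V[:3,:3].T@V[:3,3],d/np.linalg.norm(d)
def onz(c,u,v,z):
    o,d=ray(c,u,v);return o+d*(z-o[2])/d[2]
def onplane(c,u,v,p,n):
    o,d=ray(c,u,v);return o+d*((np.array(p)-o)@n)/(d@n)
def tri(c1,p1,c2,p2):
    o1,d1=ray(c1,*p1);o2,d2=ray(c2,*p2)
    t=np.linalg.lstsq(np.c_[d1,-d2],o2-o1,rcond=None)[0]
    a=o1+t[0]*d1;b=o2+t[1]*d2;return (a+b)/2,np.linalg.norm(a-b)
def proj(c,p):
    V=np.array(c['view']);q=V[:3,:3]@np.array(p)+V[:3,3];return np.array([c['fx']*q[0]/q[2]+c['cx'],c['fy']*q[1]/q[2]+c['cy']])
def pose(o):
    return np.array(o['ee_pos']),R.from_euler('xyz',o['tcp_rot'],degrees=True)
E
python3 - <<'E'
from h import *
from workcell import get_calibration
s=get_calibration('scene');d=get_calibration('side')
print('probe top',tri(s,(338,207),d,(307.5,203)))
print('flange',tri(s,(337,233),d,(308,228)))
print('box',tri(s,(306,192),d,(330,190)))
print('tin',tri(s,(384,219),d,(363,226)))
a=cv2.imread('pics/scene0.png')[155:265,260:420];b=cv2.imread('pics/side0.png')[165:275,280:440]
cv2.imwrite('pics/z0.png',np.vstack([cv2.resize(x,None,fx=2.7*1.0,fy=2.7,interpolation=cv2.INTER_CUBIC) for x in(a,b)]))
E
```

```text
probe top (array([ 0.54240547, -0.23562708,  0.13371537]), np.float64(0.0071952173227304945))
flange (array([ 0.54084344, -0.23519686,  0.05422274]), np.float64(0.00902708608707453))
box (array([0.60015897, 0.08291474, 0.0415089 ]), np.float64(0.008518346069910317))
tin (array([ 0.69719296, -0.23779474,  0.06170611]), np.float64(0.00840970369550831))
```

View pics/z0.png

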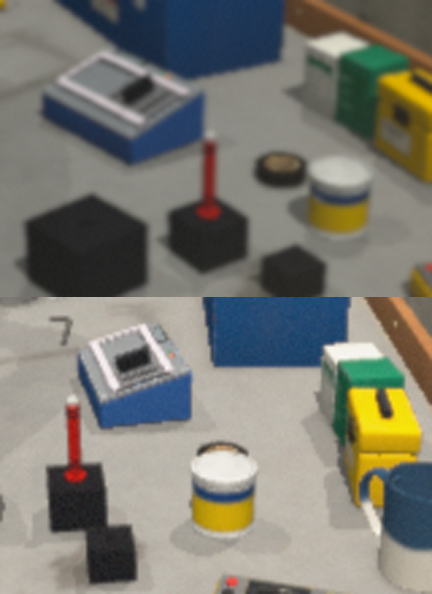

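```bash
python3 - <<'E'
from h import *
from workcell import get_calibration
s=get_calibration('scene');d=get_calibration('side')
A=onz(d,318.1,213.1,0);B=onz(d,350.4,209.8,0);C=onz(d,309.6,196,0)
print(A,B,C,np.linalg.norm(A-B),np.linalg.norm(A-C))
f=lambda x,y:onz(s,260+x/2.7,155+y/2.7,0)
A2,B2,C2=f(132,161),f(204,128),f(43,122)
print(A2,B2,C2,np.linalg.norm(A2-B2),np.linalg.norm(A2-C2))
for a,b in((A,B),(A2,B2)):print(np.degrees(np.arctan2(*(b-a)[1::-1])))
for a,b in((A,C),(A2,C2)):print(np.degrees(np.arctan2(*(b-a)[1::-1])))
E
```

```text
[ 0.5603155  -0.01424956  0.        ] [0.67242222 0.01103768 0.        ] [0.52182753 0.13670636 0.        ] 0.11492327498818958 0.1557851567349636
[ 0.56481838 -0.01006947  0.        ] [0.68788406 0.03112569 0.        ] [0.51241161 0.14281596 0.        ] 0.12977751668527499 0.16161814320324755
12.711137185877947
18.507522588665655
104.30348852317651
108.92092309793827
```

```bash
cat >> h.py <<'E'
def boxR(yaw): # axes x up slope, y slide, z normal
    return R.from_euler('z',yaw,degrees=True)*R.from_euler('y',-15,degrees=True)
def toolR(yaw): # square to panel, tool x down slope, y = box y, z into panel
    return boxR(yaw)*R.from_matrix(np.diag([-1.,1,-1]))
def rows(p0,r0,p1,r1,n,g):
    rv=(r0.inv()*r1).as_rotvec();p=np.array(p0);r=r0;out=[]
    for i in range(1,n+1):
        tp=p0+(np.array(p1)-p0)*i/n;tr=r0*R.from_rotvec(rv*i/n)
        a=np.round(r.inv().apply(tp-p)/.04,2);b=np.round((r.inv()*tr).as_rotvec()/.1,2)
        p=p+r.apply(a*.04);r=r*R.from_rotvec(b*.1)
        out.append(' '.join('%g'%v for v in(*(a+0),*(b+0),g)))
    for k in range(0,n,8):print('; '.join(out[k:k+8]))
    print('max',np.abs(np.array([list(map(float,o.split())) for o in out])[:,:6]).max())
E
python3 - <<'E'
from h import *
from workcell import monitor
p,r=pose(monitor.get_obs())
rows(p,r,[.545,.035,.32],toolR(16),16,1)
E
```

```text
-0.79 -0.54 0.13 -0.05 -0.16 -0.38 1; -0.77 -0.56 0.14 -0.05 -0.16 -0.37 1; -0.74 -0.6 0.15 -0.05 -0.16 -0.38 1; -0.72 -0.62 0.16 -0.05 -0.16 -0.37 1; -0.69 -0.65 0.17 -0.05 -0.15 -0.38 1; -0.66 -0.68 0.18 -0.05 -0.16 -0.37 1; -0.63 -0.7 0.18 -0.05 -0.16 -0.38 1; -0.61 -0.72 0.19 -0.05 -0.16 -0.37 1
-0.57 -0.75 0.19 -0.05 -0.16 -0.38 1; -0.55 -0.77 0.2 -0.05 -0.16 -0.37 1; -0.51 -0.79 0.2 -0.05 -0.16 -0.38 1; -0.47 -0.81 0.21 -0.05 -0.16 -0.37 1; -0.45 -0.83 0.21 -0.05 -0.15 -0.38 1; -0.4 -0.85 0.21 -0.05 -0.16 -0.37 1; -0.38 -0.86 0.21 -0.05 -0.16 -0.38 1; -0.33 -0.88 0.22 -0.05 -0.16 -0.37 1
max 0.88
```

Emit:
carry_out(
  targets="-0.79 -0.54 0.13 -0.05 -0.16 -0.38 1; -0.77 -0.56 0.14 -0.05 -0.16 -0.37 1; -0.74 -0.6 0.15 -0.05 -0.16 -0.38 1; -0.72 -0.62 0.16 -0.05 -0.16 -0.37 1; -0.69 -0.65 0.17 -0.05 -0.15 -0.38 1; -0.66 -0.68 0.18 -0.05 -0.16 -0.37 1; -0.63 -0.7 0.18 -0.05 -0.16 -0.38 1; -0.61 -0.72 0.19 -0.05 -0.16 -0.37 1",
)

```text
time: 0.82
ee_pos: [0.3609, 0.2766, 0.3619]
tcp_rot: [178.8, 7.6, 178.7]
wrist_force: [0.2, -0.2, -0.1]
opening: 0.0856
grasp_force: 0.0
```

Emit:
carry_out(
  targets="-0.57 -0.75 0.19 -0.05 -0.16 -0.38 1; -0.55 -0.77 0.2 -0.05 -0.16 -0.37 1; -0.51 -0.79 0.2 -0.05 -0.16 -0.38 1; -0.47 -0.81 0.21 -0.05 -0.16 -0.37 1; -0.45 -0.83 0.21 -0.05 -0.15 -0.38 1; -0.4 -0.85 0.21 -0.05 -0.16 -0.37 1; -0.38 -0.86 0.21 -0.05 -0.16 -0.38 1; -0.33 -0.88 0.22 -0.05 -0.16 -0.37 1",
)

```text
time: 1.48
ee_pos: [0.5457, 0.0331, 0.3199]
tcp_rot: [180.0, 15.1, -163.9]
wrist_force: [-0.0, 0.5, 0.8]
opening: 0.0853
grasp_force: 0.0
```

```bash
python3 - <<'E'
from h import *
from workcell import monitor,camera,get_calibration
import time
for i in range(4): camera('side')  # let it settle
o=monitor.get_obs();c=get_calibration('wrist');im=camera('wrist');np.savez('w1.npz',im=im,**{k:np.array(v) for k,v in c.items()})
cv2.imwrite('pics/w1.png',im[:,:,::-1]);print(o['time'],o['ee_pos'],o['tcp_rot'],toolR(16).as_euler('xyz',degrees=True))
E
```

```text
1.6833 [0.54503185 0.03410212 0.31939626] [ 179.9088697    14.92348603 -164.19179634] [ 180.   15. -164.]
```

View pics/w1.png

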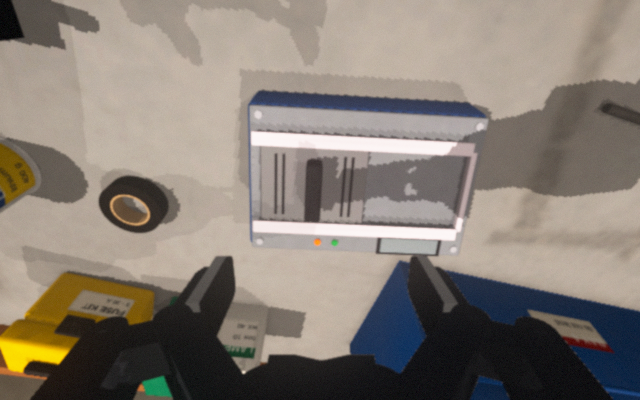

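The wrist view shows the box from above. Its top corners are at about (250,104), (487,117), (250,248) and (462,255). The rib spans (305–322, 158–222), the rails are white, and the screws are at (258,114), (480,127), (259,241) and (453,249).

```bash
python3 - <<'E'
from h import *
c=dict(np.load('w1.npz'));
yaw=16;cen=np.array([.595,.096,.056])
for k in range(4):
    n=boxR(yaw).apply([0,0,1])
    P=[onplane(c,u,v,cen,n) for u,v in((258,114),(480,127),(259,241),(453,249),(250,104),(487,118),(250,248),(462,255))]
    S=np.array(P)
    e=(S[1]-S[0])+(S[3]-S[2])+(S[5]-S[4])+(S[7]-S[6]);yaw=np.degrees(np.arctan2(-e[0],e[1]))
    cen=S.mean(0);cen[2]=.056
    d=lambda i,j:round(np.linalg.norm(S[i]-S[j]),4)
    print(yaw,cen,S[:4].mean(0),S[4:].mean(0),d(0,1),d(2,3),d(0,2),d(1,3),'corn',d(4,5),d(6,7),d(4,6),d(5,7))
B=boxR(yaw)
print(B.inv().apply(S-cen).round(4))
for h in(.007,.029):
    print(h,B.inv().apply([onplane(c,u,v,cen+n*h,n)-cen for u,v in((315,160),(313,220),(306,190),(322,190))]).round(4))
for nme,pt in(('rib top c',[0,-.045,.027]),('rib c low',[0,-.045,.005]),):print(nme,proj(c,cen+B.apply(pt)))
E
```

```text
13.147065914925868 [0.59240344 0.08386973 0.056     ] [0.59251514 0.08401163 0.05447455] [0.59229174 0.08372783 0.05439605] 0.1708 0.1707 0.1073 0.1056 corn 0.1806 0.1879 0.1216 0.1181
12.745201956980813 [0.59156441 0.08384394 0.056     ] [0.59168355 0.08395413 0.05581731] [0.59144527 0.08373376 0.0557417 ] 0.1701 0.17 0.1062 0.1054 corn 0.1799 0.187 0.1202 0.118
12.688583340321934 [0.59144689 0.08384019 0.056     ] [0.59156697 0.08394589 0.05600669] [0.59132681 0.08373449 0.05593143] 0.17 0.1699 0.106 0.1054 corn 0.1798 0.1869 0.12 0.1179
12.680606389603618 [0.59143041 0.0838397  0.056     ] [0.59155062 0.08394477 0.05603327] [0.5913102  0.08373463 0.05595806] 0.17 0.1699 0.106 0.1054 corn 0.1798 0.1869 0.12 0.1179
[[-0.053  -0.0847 -0.    ]
 [-0.0523  0.0854 -0.    ]
 [ 0.0529 -0.0851 -0.    ]
 [ 0.053   0.0847 -0.    ]
 [-0.0599 -0.0905 -0.    ]
 [-0.0593  0.0892 -0.    ]
 [ 0.06   -0.093  -0.    ]
 [ 0.0586  0.0939 -0.    ]]
0.007 [[-0.0217 -0.0403  0.007 ]
 [ 0.0282 -0.0396  0.007 ]
 [ 0.0028 -0.0463  0.007 ]
 [ 0.0021 -0.0336  0.007 ]]
0.029 [[-0.0262 -0.0405  0.029 ]
 [ 0.0189 -0.0398  0.029 ]
 [-0.0042 -0.0459  0.029 ]
 [-0.0047 -0.0344  0.029 ]]
rib top c [307.09315522 194.68896484]
rib c low [307.84715521 186.02460701]
```

```bash
cat >> h.py <<'E'
YAW=12.68;CEN=np.array([.5914,.0838,.056]);BR=boxR(YAW)
def P(x,y,h): return CEN+BR.apply([x,y,h])
E
python3 - <<'E'
from h import *
from workcell import get_calibration,monitor
d=get_calibration('side')
for u,v in((357,187),(409,188)):
    print('toolbox', R.from_euler('z',-YAW,degrees=True).apply(onz(d,u,v,0)-CEN))
p,r=pose(monitor.get_obs());T=toolR(YAW)
rows(p,r,P(0,-.041,.225),T,8,0.2)
rows(P(0,-.041,.225),T,P(0,-.041,.183),T,8,0.2)
E
```

```text
toolbox [ 0.14404243  0.11287029 -0.056     ]
toolbox [ 0.34009362  0.05337785 -0.056     ]
0.04 -0.01 0.14 0.02 0 0.07 0.2; 0.05 -0.01 0.14 0.02 0 0.07 0.2; 0.04 -0.01 0.14 0.02 0 0.06 0.2; 0.05 -0.01 0.14 0.02 0 0.07 0.2; 0.04 -0.02 0.13 0.02 0 0.07 0.2; 0.04 -0.01 0.14 0.02 0 0.07 0.2; 0.05 -0.01 0.14 0.02 -0.01 0.06 0.2; 0.04 -0.01 0.14 0.02 0 0.07 0.2
max 0.14
0 0 0.13 0 0 0 0.2; 0 0 0.13 0 0 0 0.2; 0 0 0.13 0 0 0 0.2; 0 0 0.14 0 0 0 0.2; 0 0 0.13 0 0 0 0.2; 0 0 0.13 0 0 0 0.2; 0 0 0.13 0 0 0 0.2; 0 0 0.13 0 0 0 0.2
max 0.14
```

Toolbox is 144 mm behind the box centre; clear. Descend and pinch.

Emit:
carry_out(
  targets="0.04 -0.01 0.14 0.02 0 0.07 0.2; 0.05 -0.01 0.14 0.02 0 0.07 0.2; 0.04 -0.01 0.14 0.02 0 0.06 0.2; 0.05 -0.01 0.14 0.02 0 0.07 0.2; 0.04 -0.02 0.13 0.02 0 0.07 0.2; 0.04 -0.01 0.14 0.02 0 0.07 0.2; 0.05 -0.01 0.14 0.02 -0.01 0.06 0.2; 0.04 -0.01 0.14 0.02 0 0.07 0.2",
  newtons=25,
)

```text
time: 2.4
ee_pos: [0.5438, 0.031, 0.273]
tcp_rot: [-180.0, 15.1, -167.3]
wrist_force: [-0.6, -0.6, -0.4]
opening: 0.0511
grasp_force: 0.0
```

Emit:
carry_out(
  targets="0 0 0.13 0 0 0 0.2; 0 0 0.13 0 0 0 0.2; 0 0 0.13 0 0 0 0.2; 0 0 0.14 0 0 0 0.2; 0 0 0.13 0 0 0 0.2; 0 0 0.13 0 0 0 0.2; 0 0 0.13 0 0 0 0.2; 0 0 0.13 0 0 0 0.2",
)

```text
time: 3.07
ee_pos: [0.5548, 0.0335, 0.2326]
tcp_rot: [-180.0, 15.1, -167.2]
wrist_force: [0.0, 0.8, -0.4]
opening: 0.0513
grasp_force: 0.0
```

Emit:
carry_out(
  targets="0 0 0 0 0 0 -1; 0 0 0 0 0 0 -1; 0 0 0 0 0 0 -1; 0 0 0 0 0 0 -1; 0 0 0 0 0 0 -1; 0 0 0 0 0 0 -1; 0 0 0 0 0 0 -1; 0 0 0 0 0 0 -1",
)

```text
time: 3.73
ee_pos: [0.5546, 0.0334, 0.2335]
tcp_rot: [-180.0, 15.1, -167.2]
wrist_force: [-1.6, -0.5, 2.3]
opening: 0.011
grasp_force: 30.0
```

Emit:
carry_out(
  targets="0 0.25 0 0 0 0 -1; 0 0.25 0 0 0 0 -1; 0 0.25 0 0 0 0 -1; 0 0.25 0 0 0 0 -1; 0 0.25 0 0 0 0 -1; 0 0.25 0 0 0 0 -1; 0 0.2 0 0 0 0 -1; 0 0.15 0 0 0 0 -1",
)

```text
time: 4.4
ee_pos: [0.5382, 0.1068, 0.2334]
tcp_rot: [-180.0, 15.1, -167.2]
wrist_force: [1.9, -1.8, 4.0]
opening: 0.0111
grasp_force: 30.3
```

Emit:
carry_out(
  targets="0 0.05 0 0 0 0 -1; 0 0.05 0 0 0 0 -1; 0 0.05 0 0 0 0 -1; 0 0.03 0 0 0 0 -1; 0 0.02 0 0 0 0 -1; 0 0 0 0 0 0 -1; 0 0 0 0 0 0 -1; 0 0 0 0 0 0 -1",
)

```text
time: 5.07
ee_pos: [0.5376, 0.1097, 0.2334]
tcp_rot: [-179.3, 15.1, -167.5]
wrist_force: [8.6, -32.9, 5.0]
opening: 0.0115
grasp_force: 30.2
```

Emit:
carry_out(
  targets="0 -0.1 0 0 0 0 -1; 0 0 0 0 0 0 0; 0 0 0 0 0 0 0; 0 0 0 0 0 0 0; 0 0 0 0 0 0 0; 0 0 0 0 0 0 0; 0 0 -0.3 0 0 0 0; 0 0 -0.7 0 0 0 0",
)

```text
time: 5.73
ee_pos: [0.5262, 0.1073, 0.2689]
tcp_rot: [-180.0, 14.7, -167.2]
wrist_force: [-0.2, 0.3, 0.4]
opening: 0.0427
grasp_force: 0.0
```

```bash
python3 - <<'E'
from h import *
from workcell import monitor
p,r=pose(monitor.get_obs())
rows(p,r,P(0,-.03,.28),toolR(YAW),8,0)
E
```

```text
0 -0.21 -0.19 0 -0.01 0 0; -0.01 -0.21 -0.18 0 0 0 0; 0 -0.21 -0.19 0 -0.01 0.01 0; 0 -0.21 -0.18 0 0 0 0; -0.01 -0.21 -0.19 0 -0.01 0 0; 0 -0.21 -0.18 0 -0.01 0 0; 0 -0.21 -0.19 0 0 0.01 0; -0.01 -0.21 -0.18 0 -0.01 0 0
max 0.21
```

Emit:
carry_out(
  targets="0 -0.21 -0.19 0 0 0 0; -0.01 -0.21 -0.18 0 0 0 0; 0 -0.21 -0.19 0 0 0 0; 0 -0.21 -0.18 0 0 0 0; -0.01 -0.21 -0.19 0 0 0 0; 0 -0.21 -0.18 0 0 0 0; 0 -0.21 -0.19 0 0 0 0; -0.01 -0.21 -0.18 0 0 0 0",
)

```text
time: 6.4
ee_pos: [0.5281, 0.0375, 0.3297]
tcp_rot: [-180.0, 15.1, -167.3]
wrist_force: [1.1, -0.8, -0.1]
opening: 0.0426
grasp_force: 0.0
```

```bash
python3 - <<'E'
from h import *
from workcell import monitor,camera,get_calibration
for i in range(2): camera('side')
c=get_calibration('wrist');im=camera('wrist');np.savez('w2.npz',im=im,**{k:np.array(v) for k,v in c.items()})
cv2.imwrite('pics/w2.png',im[:,:,::-1])
h=cv2.cvtColor(im,cv2.COLOR_RGB2HSV)
n=BR.apply([0,0,1])
for nm,m in(('red',((h[...,0]<8)|(h[...,0]>172))&(h[...,1]>120)&(h[...,2]>50)),('blue',(h[...,0]>100)&(h[...,0]<128)&(h[...,1]>120)&(h[...,2]>40))):
    k,l,s,ce=cv2.connectedComponentsWithStats(m.astype(np.uint8))
    for i in range(1,k):
        if s[i,4]>60:
            q=onplane(c,*ce[i],P(0,0,-.006),n);print(nm,s[i],ce[i].round(1),BR.inv().apply(q-CEN).round(4))
E
```

```text
red [312 175  31  30 449] [326.9 189.3] [-0.0003 -0.0262 -0.006 ]
red [543 323  70  17 419] [576.2 331.4] [ 0.1564  0.2376 -0.006 ]
blue [270 176  30  28 356] [284.2 189. ] [-0.0006 -0.0641 -0.006 ]
blue [  411   274   229   126 12419] [560.9 332.1] [ 0.1572  0.2217 -0.006 ]
blue [360 323  16  31 350] [367.3 340.3] [ 0.1684  0.0181 -0.006 ]
blue [ 419  353   44   47 1156] [433.9 381.2] [ 0.2265  0.0962 -0.006 ]
```

View pics/w2.png

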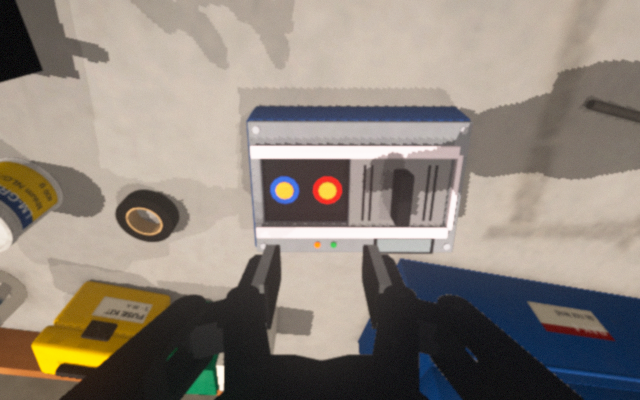

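The well is open now. The red contact is at (327,189) px and the blue one at (284,189). They are 38 mm apart, centred at y = -45 mm as given. Next I'll go above the probe with the tool pointing straight down.

```bash
cat >> h.py <<'E'
TD=R.from_euler('z',YAW,degrees=True)*R.from_matrix(np.diag([-1.,1,-1]))
E
python3 - <<'E'
from h import *
from workcell import monitor
p,r=pose(monitor.get_obs())
rows(p,r,[.535,-.235,.40],TD,8,.3)
E
```

```text
0.1 -0.84 -0.25 0 0.33 0 0.3; 0.12 -0.83 -0.26 0 0.33 0 0.3; 0.12 -0.84 -0.24 0 0.33 0 0.3; 0.13 -0.84 -0.25 0 0.33 0 0.3; 0.13 -0.83 -0.24 0 0.33 0 0.3; 0.15 -0.84 -0.23 0 0.33 0 0.3; 0.15 -0.84 -0.23 -0.01 0.33 0 0.3; 0.16 -0.83 -0.23 0 0.33 0 0.3
max 0.84
```

Emit:
carry_out(
  targets="0.1 -0.84 -0.25 0 0.33 0 0.3; 0.12 -0.83 -0.26 0 0.33 0 0.3; 0.12 -0.84 -0.24 0 0.33 0 0.3; 0.13 -0.84 -0.25 0 0.33 0 0.3; 0.13 -0.83 -0.24 0 0.33 0 0.3; 0.15 -0.84 -0.23 0 0.33 0 0.3; 0.15 -0.84 -0.23 0 0.33 0 0.3; 0.16 -0.83 -0.23 0 0.33 0 0.3",
)

```text
time: 7.22
ee_pos: [0.535, -0.2356, 0.3994]
tcp_rot: [180.0, -0.2, -167.2]
wrist_force: [0.6, 0.7, 0.8]
opening: 0.0558
grasp_force: 0.0
```

```bash
python3 - <<'E'
from h import *
from workcell import monitor,camera,get_calibration
for i in range(2): camera('side')
o=monitor.get_obs();print(o['ee_pos'],o['tcp_rot'])
c=get_calibration('wrist');im=camera('wrist');np.savez('w3.npz',im=im,**{k:np.array(v) for k,v in c.items()})
cv2.imwrite('pics/w3.png',im[:,:,::-1])
h=cv2.cvtColor(im,cv2.COLOR_RGB2HSV)
m=((h[...,0]<8)|(h[...,0]>172))&(h[...,1]>120)&(h[...,2]>50)
k,l,s,ce=cv2.connectedComponentsWithStats(m.astype(np.uint8))
for i in range(1,k):
    if s[i,4]>60: print(s[i],ce[i].round(1),onz(c,*ce[i],.053))
E
```

```text
[ 0.53544512 -0.23787176  0.3991557 ] [-1.79948235e+02 -1.62101539e-01 -1.67447342e+02]
[ 571    0   62   40 1013] [606.9  17.1] [ 0.33215453 -0.01714919  0.053     ]
[ 511   17  116   39 1681] [564.8  40.5] [ 0.35812244 -0.04546901  0.053     ]
[313 170  22  35 531] [323.1 185.3] [ 0.54383666 -0.2336744   0.053     ]
[131 173  43  13 470] [150.9 179.4] [ 0.57759109 -0.41476685  0.053     ]
[129 247  10   9  65] [133.4 251. ] [ 0.6691608  -0.43064231  0.053     ]
[157 259  10   9  65] [161.5 263.4] [ 0.67852821 -0.39803425  0.053     ]
[538 267  24  24 273] [549.2 278.4] [0.59782738 0.05582946 0.053     ]
```

View pics/w3.png

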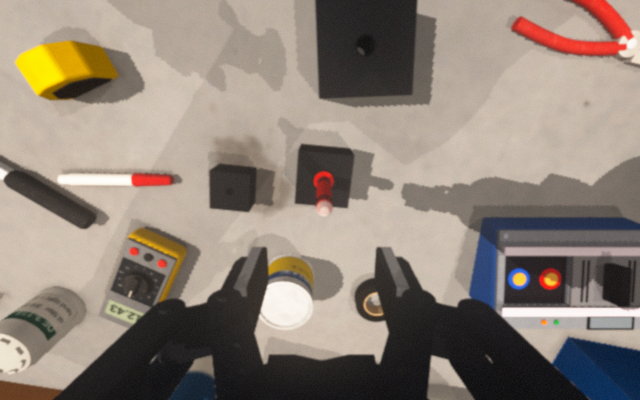

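The probe flange is at about (323,180), the clear dome at (324,209), and the red contact again at (551,279).

```bash
python3 - <<'E'
from h import *
from workcell import monitor
c=dict(np.load('w3.npz'))
f=onz(c,323,180,.053);d=onz(c,324,209,.140);print(f,d, np.linalg.norm(onz(c,312.5,180,.053)-onz(c,333.5,180,.053)))
print('red', proj(c,P(0,-.026,-.003)))
p,r=pose(monitor.get_obs());g=(f+d)/2;g[2]=.108+.155;print(g)
a=g.copy();a[2]=.325
rows(p,r,a,TD,8,.3);rows(a,TD,g,TD,8,.3)
E
```

```text
[ 0.53805698 -0.23507516  0.053     ] [ 0.53803064 -0.23474534  0.14      ] 0.022454281559743692
red [551.43963083 278.92313142]
[ 0.53804381 -0.23491025  0.263     ]
-0.01 0 0.23 0 0 0 0.3; -0.01 0 0.23 0 0 0 0.3; -0.01 0.01 0.23 0 -0.01 -0.01 0.3; -0.01 0 0.23 0 0 0 0.3; 0 0 0.23 0 0 0 0.3; -0.01 0 0.23 0 0 0 0.3; -0.01 0 0.23 0 -0.01 0 0.3; -0.01 0 0.23 0 0 0 0.3
max 0.23
0 0 0.19 0 0 0 0.3; 0 0 0.2 0 0 0 0.3; 0 0 0.19 0 0 0 0.3; 0 0 0.19 0 0 0 0.3; 0 0 0.2 0 0 0 0.3; 0 0 0.19 0 0 0 0.3; 0 0 0.2 0 0 0 0.3; 0 0 0.19 0 0 0 0.3
max 0.2
```

Emit:
carry_out(
  targets="-0.01 0 0.23 0 0 0 0.3; -0.01 0 0.23 0 0 0 0.3; -0.01 0.01 0.23 0 0 0 0.3; -0.01 0 0.23 0 0 0 0.3; 0 0 0.23 0 0 0 0.3; -0.01 0 0.23 0 0 0 0.3; -0.01 0 0.23 0 0 0 0.3; -0.01 0 0.23 0 0 0 0.3",
)

```text
time: 8.03
ee_pos: [0.5377, -0.233, 0.3251]
tcp_rot: [-180.0, -0.0, -167.2]
wrist_force: [-1.1, -0.0, -0.2]
opening: 0.056
grasp_force: 0.0
```

Emit:
carry_out(
  targets="0 0 0.19 0 0 0 0.3; 0 0 0.2 0 0 0 0.3; 0 0 0.19 0 0 0 0.3; 0 0 0.19 0 0 0 0.3; 0 0 0.2 0 0 0 0.3; 0 0 0.19 0 0 0 0.3; 0 0 0.2 0 0 0 0.3; 0 0 0.19 0 0 0 0.3",
)

```text
time: 8.7
ee_pos: [0.5376, -0.2333, 0.2633]
tcp_rot: [-180.0, -0.0, -167.3]
wrist_force: [0.1, 0.6, 0.7]
opening: 0.0555
grasp_force: 0.0
```

Emit:
carry_out(
  targets="0 0 0 0 0 0 -1; 0 0 0 0 0 0 -1; 0 0 0 0 0 0 -1; 0 0 0 0 0 0 -1; 0 0 0 0 0 0 -1; 0 0 0 0 0 0 -1; 0 0 0 0 0 0 -1; 0 0 0 0 0 0 -1",
  newtons=50,
)

```text
time: 9.37
ee_pos: [0.5377, -0.2334, 0.2644]
tcp_rot: [-179.9, -0.0, -167.3]
wrist_force: [0.6, -1.3, 0.9]
opening: 0.0129
grasp_force: 48.7
```

Emit:
carry_out(
  targets="0 0 -0.25 0 0 0 -1; 0 0 -0.4 0 0 0 -1; 0 0 -0.5 0 0 0 -1; 0 0 -0.5 0 0 0 -1; 0 0 -0.5 0 0 0 -1; 0 0 -0.5 0 0 0 -1; 0 0 -0.4 0 0 0 -1; 0 0 -0.25 0 0 0 -1",
)

```text
time: 10.03
ee_pos: [0.5376, -0.233, 0.3988]
tcp_rot: [-179.9, 0.1, -167.2]
wrist_force: [1.1, -0.9, 0.1]
opening: 0.0124
grasp_force: 49.0
```

```bash
python3 - <<'E'
from h import *
from workcell import monitor
p,r=pose(monitor.get_obs());T=toolR(YAW)
L=.155+.106
print(p,L)
rows(p,r,P(0,-.026,-.003+L+.06),T,16,-1)
E
```

```text
[ 0.53755659 -0.23299911  0.39879391] 0.261
-0.06 0.42 0.06 0 -0.16 0 -1; -0.06 0.43 0.05 0 -0.17 0 -1; -0.07 0.42 0.06 0 -0.16 0 -1; -0.06 0.43 0.06 0 -0.16 0 -1; -0.05 0.42 0.06 0 -0.16 0 -1; -0.06 0.42 0.06 0 -0.17 0.01 -1; -0.06 0.43 0.06 -0.01 -0.16 0 -1; -0.05 0.42 0.06 0 -0.16 0 -1
-0.06 0.42 0.06 0 -0.17 0 -1; -0.05 0.43 0.07 0 -0.16 0 -1; -0.05 0.42 0.06 0 -0.16 0 -1; -0.06 0.43 0.07 0 -0.16 0 -1; -0.05 0.42 0.06 0 -0.17 0 -1; -0.05 0.42 0.07 0 -0.16 0 -1; -0.04 0.43 0.07 0 -0.16 0 -1; -0.05 0.42 0.07 0 -0.17 0.01 -1
max 0.43
```

Emit:
carry_out(
  targets="-0.06 0.42 0.06 0 -0.16 0 -1; -0.06 0.43 0.05 0 -0.17 0 -1; -0.07 0.42 0.06 0 -0.16 0 -1; -0.06 0.43 0.06 0 -0.16 0 -1; -0.05 0.42 0.06 0 -0.16 0 -1; -0.06 0.42 0.06 0 -0.17 0.01 -1; -0.06 0.43 0.06 -0.01 -0.16 0 -1; -0.05 0.42 0.06 0 -0.16 0 -1",
)

```text
time: 10.7
ee_pos: [0.5269, -0.0956, 0.3782]
tcp_rot: [179.9, 7.4, -167.3]
wrist_force: [0.0, -0.5, -1.2]
opening: 0.0126
grasp_force: 48.9
```

Emit:
carry_out(
  targets="-0.06 0.42 0.06 0 -0.17 0 -1; -0.05 0.43 0.07 0 -0.16 0 -1; -0.05 0.42 0.06 0 -0.16 0 -1; -0.06 0.43 0.07 0 -0.16 0 -1; -0.05 0.42 0.06 0 -0.17 0 -1; -0.05 0.42 0.07 0 -0.16 0 -1; -0.04 0.43 0.07 0 -0.16 0 -1; -0.05 0.42 0.07 0 -0.17 0.01 -1",
)

```text
time: 11.37
ee_pos: [0.5165, 0.0411, 0.3604]
tcp_rot: [179.9, 14.9, -167.4]
wrist_force: [0.3, 0.2, -0.4]
opening: 0.0123
grasp_force: 48.9
```

```bash
python3 - <<'E'
from h import *
from workcell import monitor,camera,get_calibration
for i in range(2): camera('side')
o=monitor.get_obs();print(o['ee_pos'],o['tcp_rot'],o['grasp_force'],o['wrist_force'])
c=get_calibration('wrist');im=camera('wrist');np.savez('w4.npz',im=im,**{k:np.array(v) for k,v in c.items()})
cv2.imwrite('pics/w4.png',cv2.resize(im[100:300,200:440,::-1],None,fx=3,fy=3))
p,r=pose(o)
for z in(0,14,45,50,130,140):print(z,proj(c,p+r.apply([0,0,.261-z/1000])))
print('red',proj(c,P(0,-.026,-.003)))
E
```

```text
[0.5163437  0.04181712 0.36029612] [ 179.90719562   14.89788137 -167.24328739] 48.9763069152832 [ 0.05266699  0.18767368 -0.65491861]
0 [320.52755087 203.83792008]
14 [320.50666187 210.16824362]
45 [320.45060991 227.15455439]
50 [320.44000033 230.36974415]
130 [320.15702539 316.12410792]
140 [320.09454649 335.05807656]
red [318.40761996 185.21895351]
```

View pics/w4.png

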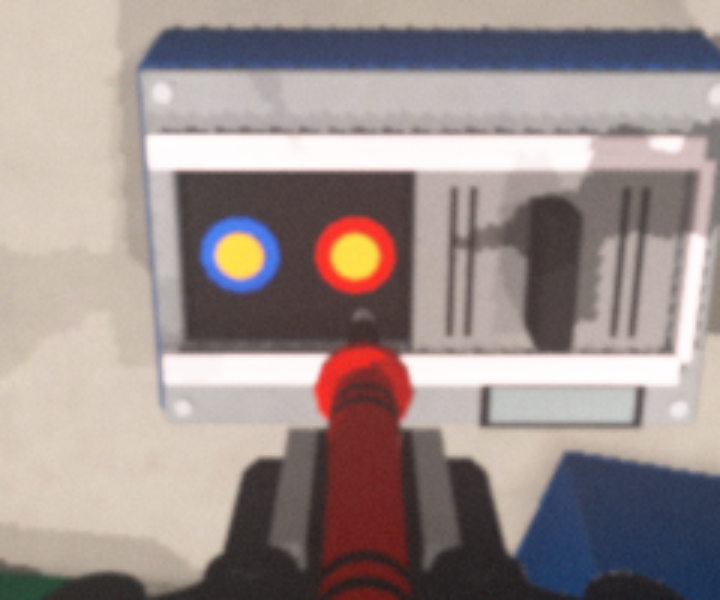

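The probe hangs straight. Its tip is at (320.7,204.3) against a predicted (320.5,203.8), and the red contact is at (318,185) as predicted. I'll go down to 6 mm above it.

```bash
python3 - <<'E'
from h import *
from workcell import monitor
p,r=pose(monitor.get_obs());T=toolR(YAW)
print(BR.inv().apply(p-P(0,-.026,-.003+.261)))
rows(p,r,P(0,-.026,-.003+.261+.006),T,16,-1)
E
```

```text
[-0.00087403  0.00062426  0.05742566]
0 0 0.08 0 0 0 -1; 0 0 0.08 0 0 0 -1; 0 0 0.08 0 0 0 -1; -0.01 0 0.08 0 -0.01 0 -1; 0 -0.01 0.08 0 0 0 -1; 0 0 0.08 0 0 0 -1; 0 0 0.08 0.01 0 0 -1; 0 0 0.08 0 0 0.01 -1
0 0 0.08 0 0 0 -1; -0.01 0 0.08 0 0 0 -1; 0 0 0.08 0 -0.01 0 -1; 0 0 0.08 0 0 0 -1; 0 0 0.08 0 0 0 -1; 0 0 0.08 0 0 0 -1; 0 -0.01 0.09 0 0 0 -1; 0 0 0.08 0 0 0 -1
max 0.09
```

Emit:
carry_out(
  targets="-0.01 0 0.16 0 -0.01 0 -1; 0 -0.01 0.16 0 0 0 -1; -0.01 0 0.16 0 -0.01 0 -1; 0 0 0.16 0 0 0 -1; 0 0 0.16 0 0 0 -1; 0 0 0.16 0 0 0 -1; 0 -0.01 0.16 0 0 0 -1; 0 0 0.16 0 0 0 -1",
)

```text
time: 12.18
ee_pos: [0.531, 0.0424, 0.3105]
tcp_rot: [180.0, 15.0, -167.4]
wrist_force: [-0.3, -0.7, -0.6]
opening: 0.0129
grasp_force: 49.0
```

```bash
python3 - <<'E'
from h import *
from workcell import monitor,camera
for i in range(3): camera('side')
o=monitor.get_obs();p,r=pose(o);print(BR.inv().apply(p-P(0,-.026,-.003+.261)),BR.inv().apply(o['wrist_force']))
E
```

```text
[-3.03463160e-05 -1.01346531e-03  5.57492461e-03] [-0.41307931  0.05718097  0.32148818]
```

Emit:
carry_out(
  targets="0 0 0.04 0 0 0 -1; 0 0 0.04 0 0 0 -1; 0 0 0.04 0 0 0 -1; 0 0 0.04 0 0 0 -1; 0 0 0.03 0 0 0 -1; 0 0 0.02 0 0 0 -1; 0 0 0 0 0 0 -1; 0 0 0 0 0 0 -1",
)

```text
time: 13.0
ee_pos: [0.533, 0.043, 0.3033]
tcp_rot: [180.0, 15.0, -167.4]
wrist_force: [-0.4, 0.6, 0.2]
opening: 0.0129
grasp_force: 49.0
```

```bash
cat > s.py <<'E'
from h import *
from workcell import monitor,camera
F=[];Q=[]
for i in range(5):
    camera('side');o=monitor.get_obs();p,r=pose(o);F.append(BR.inv().apply(o['wrist_force']));Q.append(BR.inv().apply(p-P(0,-.026,-.003+.261)))
print(o['time'],np.mean(Q,0)*1000,np.mean(F,0),np.std(F,0),o['grasp_force'])
E
python3 s.py
```

```text
13.25 [ 0.27626307 -1.01984452 -1.9930914 ] [ 0.1136816  -0.17304673  1.02356065] [0.33915169 0.48870275 0.32486678] 48.99554193019867
```

Emit:
carry_out(
  targets="0 0 0.02 0 0 0 -1; 0 0 0.02 0 0 0 -1; 0 0 0.01 0 0 0 -1; 0 0 0 0 0 0 -1; 0 0 0 0 0 0 -1; 0 0 0 0 0 0 -1; 0 0 0 0 0 0 -1; 0 0 0 0 0 0 -1",
)

```text
time: 13.92
ee_pos: [0.5334, 0.0431, 0.3013]
tcp_rot: [180.0, 15.0, -167.4]
wrist_force: [-0.6, -0.7, 1.6]
opening: 0.0126
grasp_force: 49.0
```

```bash
python3 s.py
```

```text
14.1667 [ 0.22295618 -1.01438691 -4.13665847] [0.3467354  0.34509066 1.98611577] [0.44203795 0.45588901 0.65693352] 49.003626108169556
```

Emit:
carry_out(
  targets="0 0 0.02 0 0 0 -1; 0 0 0.02 0 0 0 -1; 0 0 0.01 0 0 0 -1; 0 0 0 0 0 0 -1; 0 0 0 0 0 0 -1; 0 0 0 0 0 0 -1; 0 0 0 0 0 0 -1; 0 0 0 0 0 0 -1",
)

```text
time: 14.83
ee_pos: [0.5339, 0.0432, 0.2994]
tcp_rot: [180.0, 15.0, -167.4]
wrist_force: [-1.6, -0.3, 2.3]
opening: 0.0128
grasp_force: 49.0
```

```bash
python3 s.py; python3 s.py; python3 - <<'E'
from workcell import camera
import cv2
im=camera('wrist');cv2.imwrite('pics/w5.png',cv2.resize(im[100:300,200:440,::-1],None,fx=3,fy=3))
E
```

```text
15.0833 [ 0.21943624 -1.02575213 -6.13930922] [ 0.05510836 -0.47201439  2.52511755] [0.45137094 0.52226503 0.77174165] 49.014957547187805
15.3333 [ 0.21148863 -1.0090354  -6.15964678] [0.48413989 0.03097751 2.39213709] [0.46932329 0.49492453 0.46119372] 49.01570677757263
```

View pics/w5.png

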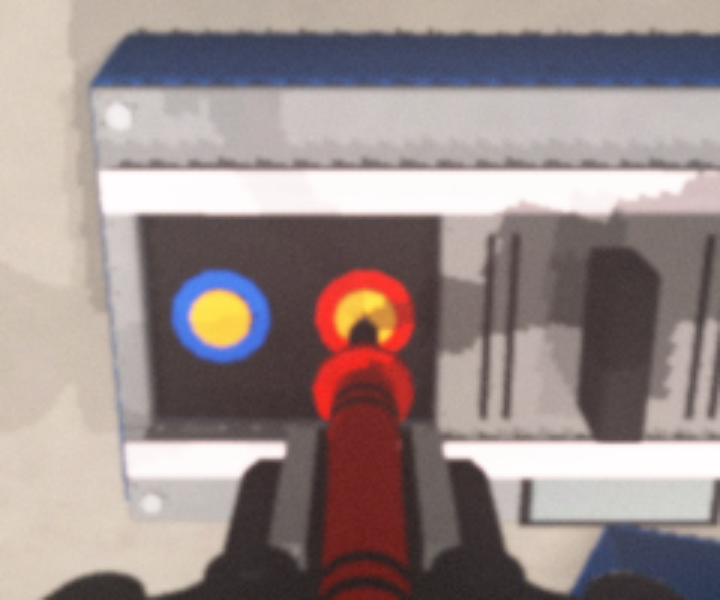

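The tip at (364,320) in the crop sits on the middle of the red contact, and the force fits about 6 mm of spring travel. The cover is open, so I'm handing the job in.

```bash
python3 -c "
from workcell import bot
print(bot.job_done())"
```

```text
the job is handed in; nothing more can be done
None
```

I handed the job in with the cover slid to its stop and the gripper holding the probe square on the red-ringed contact, its spring tip pressed in an estimated 6 mm of 12; no verdict came back.

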